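# Tap the clamp's wedge tight on the memory stick

### The arm

A 6-joint arm with a two-finger parallel gripper is mounted at the origin on a cart in front of the work surface, level with it; the furniture and walls round the work are solid. World frame = base frame: x ahead of the robot, y to its left, z up, the work surface at z = 0. Lengths are in mm, angles in rad, forces in N, time in s.
With the tool pointing down it reaches from about 400 to 925 mm from the base axis. Payload 12.5 kg.
Tool frame: the origin (TCP) lies between the finger pads; the fingertips stand 14 mm ahead of it and the grasp point (between the pads) lies 5 mm behind it; x points along the fingers, y is the direction in which the jaws open and shut, and the axes are right-handed (so a half turn about x gives the same grasp; the last joint's range is limited). The gripper opens to 95 mm and grips with 3 to 60 N. Pads are 20 mm wide; open, the fingers measure 119 mm over their backs; the gripper's body (75 mm by 180 mm) begins 59 mm behind the grasp point.
Start: joints at [-1.263, 0.491, 1.559, -0, 1.092, -0.106], TCP at [251.331, -572.257, 228.661] pointing down, gripper open.
Joint ranges: [-3.1, 3.1], [-0.84, 2.19], [0.05, 2.79], [-1.13, 4.28], [0.06, 2.93], [-2.69, 2.69]. Speed limits (rad/s): [2.22, 2.22, 2.79, 3.14, 3.14, 3.14].

### API

Orientations are given as [roll, pitch, yaw] about the fixed x, y, z axes, in that order (R = Rz(yaw) Ry(pitch) Rx(roll)).
In Python, from cell import env, cams gives the robot as it stands.
- The arm moves only by the tool carry_out, never from a script. Its arguments are lists of equal length, an entry for each row: "grip": the closure, from -1 (fully open) to 1 (shut); "linear": the shift along the tool's x, y, z scaled (see below), a list of three; "turn": the turn about the tool's x scaled (see below). In form: {"grip": [grip, ...], "linear": [[tx, ty, tz], ...], "turn": [turn, ...]}. A call has 1 to 5 rows; each row shifts and turns the commanded pose from where the row before left it, along the tool's axes as they then stand; what a row does not reach is not made up. The controller multiplies each number of a shift by 0.5 m and each number of a turn by 180 degrees. A row lasts 1/10 s, in which the tool goes at most 50 mm and 8.59 degrees, less where a joint would pass 70% of its speed; a pose out of reach is approached as far as the arm can. A call with a number of a shift or a turn outside -1 to 1 is refused whole. A call with a gripper value outside its range is refused whole. The fingers move at their own pace and stop on an object; the grip force is fixed at half the most. Time passes only in rows, so rows that do not move let the fingers close. It gives the time, the measured TCP pose, the force and the opening at its end, in the units of the state.
- env.state(): the state, without advancing time (a new reading comes with each control period).
- cams.read_camera(name): name is "scene" or "top"; returns the picture (420x560x3 uint8, blue, green, red); there is no depth.
- cams.camera_info(name): a dict with "fx", "fy", "cx", "cy" (pixels), "dist" ([k1, k2, p1, p2, k3] as OpenCV has them; the pictures are not rectified), "view" (4x4, takes a point from world to camera coordinates). Camera axes: x right, y down, z forward; pixel columns grow to the right and rows downward; lengths in mm; the calibration is good to about 2 mm. A picture is of the moment at which its call begins. camera_info takes no time and is no camera call.
- env.job_done(): hands the job in, once; it reports no verdict.
The state is a dict: "t": time; "joints": joint angles; "qvel": joint speeds; "tau": joint torques, N m; "eef_pos": TCP position; "tcp_rot": TCP orientation; "ft_force": force on the tool from outside, world axes, zero at the start; "moment": the same for the moment, N m; "opening": opening from 0.0 (shut) to 1.0 (fully open).
Only numpy, scipy, OpenCV 4.12 (cv2) and the standard library are available. Lean on these libraries where they do the work, as an engineer would, in place of code of your own. Each camera call takes 0.05 s, during which the arm holds its last target. There are 200 camera calls.

### The job

The red memory stick is to be dusted for prints and sits loose in the wedge clamp. Pick up the mallet and drive the wedge in with light, separate taps on its orange butt, drawing the mallet back between taps, until the wedge stops advancing and the stick is held tight; finish with one more tap that no longer moves it, but do not go on to harder blows, which would crush the stick. Touch the clamp only with the mallet, lay the mallet back flat on the desk clear of the clamp, and leave the other things alone.

Things in the scene. Friction and masses are not known exactly. Their poses are not given: they have to be found in the camera images.
- clamp: Low aluminium wedge clamp fixed to the desk: bed 12 mm thick, spanning x -65 to 85 and y -60 to 60 mm from its origin (on the desk, z up). From its near (-x) edge to the far one: a rail 40 mm high, the wedge, the jaw, the stick, and a fence 30 mm high, set a few mm differently each time. The wedge sticks out of its -y side.
- wedge: Pale wooden wedge 130 long, 26 mm high, captive: slides only along the clamp's +y (same axes). Origin: centre of its struck face, the orange butt, 36 (x) x 27 (z) mm, facing -y, 26.5 mm above the desk, at first 65 mm outside the bed. Gets tight after some 10 to 45 mm, not known beforehand. About 8 N moves it while loose; it stays where left. A blow on it must stay under 30 N.
- jaw: Grey-faced aluminium jaw, 70 mm long in y, moved along the clamp's +x by the wedge, 1 mm for 6 mm of wedge. Origin: middle of its gripping face. Once the stick is gripped, the wedge's resistance climbs within a few mm: pushed to 13 to 18 N it is properly tight; above 25 N the stick is crushed.
- stick: Red memory stick with metal plug, 18 x 56 x 8 mm, lying flat and loose between jaw and fence, long side along the clamp's y. Origin: centre of its underside. Properly tight is a jaw force on it of 20 N or more; over 120 N crushes it.
- mallet: Small mallet lying flat: black cylindrical head 36 mm across with white faces, 64 mm long over the faces along its own y; wooden handle 20 wide (y) x 22 high (z) along its own -x, from 14 to 142 mm behind the head's middle. Origin under the middle of the head; head and handle axes are 18 mm above it. About 160 g.
- jar_green: Bystander: jar of green powder with black lid, 54 mm wide, 56 mm high, origin underneath.
- tweezers: Bystander: steel tweezers, 127 mm long, origin underneath in the middle.
- lens_cap: Bystander: black lens cap, 59 mm wide, 10 mm high, origin underneath.
- badge: Bystander: round black leather badge holder, 86 mm wide, 12 mm high, origin underneath.
- powder_brush: Bystander: brush with wooden handle, 170 mm long, origin underneath in the middle.

How it is judged:
By the outcome, as a careful person would: the job done as asked, in the order asked, and still so for the second after the job is handed in, with the robot touching nothing.
It also fails if it takes over 45 s, if anything falls off the work surface, if the arm or the gripper's body presses on something with over 40 N, if the wrist force passes 120 N, or if a joint passes its speed limit or range.

## Working session

There is one attempt and no reset: what is moved stays moved. The work goes in short steps, Python scripts to look and compute and a tool call to move; the robot and the scene stay as the last step left them, time stands still between calls to the robot, and variables do not carry over. Pictures are saved under pics/ and viewed, about 8 in all and at most 12, crops included, and the job is handed in when it is done.

Besides the shell and the picture viewer there is one more tool, called after ">>>" by a JSON object that holds its "api" and its "payload". carry_out: Moves the arm, as the interface text tells. Shifts and turns lie within -1 to 1; 1 stands for 0.5 m of shift or 180 degrees of turn. Its arguments: {"type":"object","properties":{"grip":{"type":"array"},"linear":{"type":"array"},"turn":{"type":"array"}},"required":["grip","linear","turn"]}

```bash
mkdir -p pics; ls; python3 - <<'E'
from cell import env,cams
import cv2
for n in("scene","top"):
    im=cams.read_camera(n); cv2.imwrite(f"pics/{n}0.png",im)
    i=cams.camera_info(n); print(n,{k:(v.tolist() if hasattr(v,'tolist') else v) for k,v in i.items()})
print(env.state())
E
```

```text
pics
scene {'fx': 480.74500169222597, 'fy': 480.74500169222597, 'cx': 282.3795403706972, 'cy': 207.53665351113816, 'dist': [-0.11858040953666511, 0.0, 0.0, 0.0, 0.0], 'view': [[0.8967641095958518, 0.44241405143599716, -0.009161813834927313, -515.8149307580762], [0.3811345977706255, -0.7827403887146245, -0.49198973795913875, -223.21145649580222], [-0.2248344949579192, 0.4377068550603992, -0.8705527892725127, 1154.8435083207073], [0.0, 0.0, 0.0, 1.0]]}
top {'fx': 386.8455965495913, 'fy': 386.8455965495913, 'cx': 281.02198271690577, 'cy': 212.94706941708623, 'dist': [-0.0006765539058689745, 0.0, 0.0, 0.0, 0.0], 'view': [[-0.007533635378678452, -0.9997132015284967, 0.02273233440772333, -54.327660854971334], [-0.9901393035235727, 0.004277572589729013, -0.1400209341155606, 562.826228265039], [0.13988353711511478, -0.02356304442093671, -0.9898875587569436, 834.9611139426565], [0.0, 0.0, 0.0, 1.0]]}
{'t': 0.1, 'joints': array([-1.26259271e+00,  4.91497846e-01,  1.55938727e+00, -4.60208046e-05,
        1.09172930e+00, -1.05598100e-01]), 'qvel': array([ 0.00066327,  0.00055397, -0.00148155, -0.00040129,  0.00189613,
       -0.00074529]), 'tau': array([ 3.55783872e-03, -6.13622475e+01, -2.58606416e+01,  6.93908427e-02,
        4.70189180e-02, -4.71542626e-05]), 'eef_pos': array([ 251.25660779, -572.04361872,  228.12150251]), 'tcp_rot': array([-1.63646695,  1.56977374,  1.91894865]), 'ft_force': array([ 0.24262233, -1.00703037, -0.46847075]), 'moment': array([0.02266063, 0.02735112, 0.00451676]), 'opening': 0.9985399707300666}
```

View pics/top0.png

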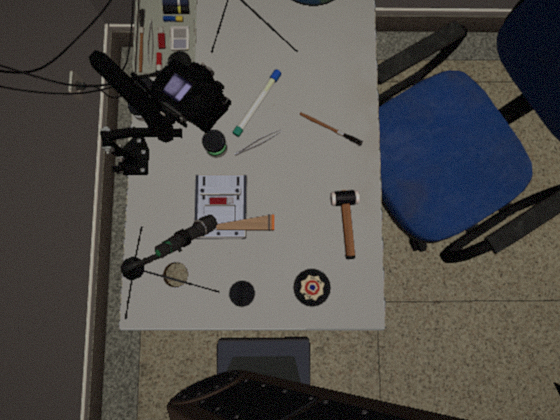

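View pics/scene0.png

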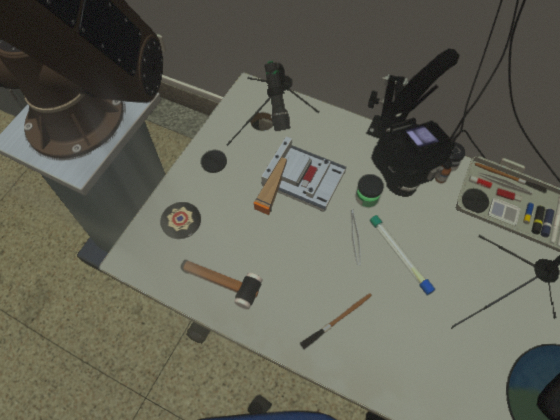

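The top view has the wedge butt at about (273,222) facing image-right (−y). The mallet head is at (345,198) with its handle running image-down. A tripod torch overhangs near (208,222). I'll enlarge these to measure them.

```bash
python3 - <<'E'
import cv2,numpy as np
t=cv2.imread("pics/top0.png"); s=cv2.imread("pics/scene0.png")
def crop(im,x0,y0,w,h,k): 
    c=cv2.resize(im[y0:y0+h,x0:x0+w],None,fx=k,fy=k,interpolation=cv2.INTER_CUBIC)
    c=cv2.convertScaleAbs(c,alpha=1.4)
    for x in range(0,w,10): cv2.putText(c,str(x0+x) if x%20==0 else '',(x*k,8),0,.3,(0,255,255)); cv2.line(c,(x*k,0),(x*k,3),(0,255,255))
    for y in range(0,h,10): cv2.putText(c,str(y0+y) if y%20==0 else '',(0,y*k+4),0,.3,(0,255,255)); cv2.line(c,(0,y*k),(3,y*k),(0,255,255))
    return c
cv2.imwrite("pics/tc.png",crop(t,180,165,190,105,4))
cv2.imwrite("pics/sc.png",crop(s,170,60,185,150+100-100,4))
cv2.imwrite("pics/sm.png",crop(s,170,240,110,75,6))
E
```

```text
(no output)
```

View pics/tc.png

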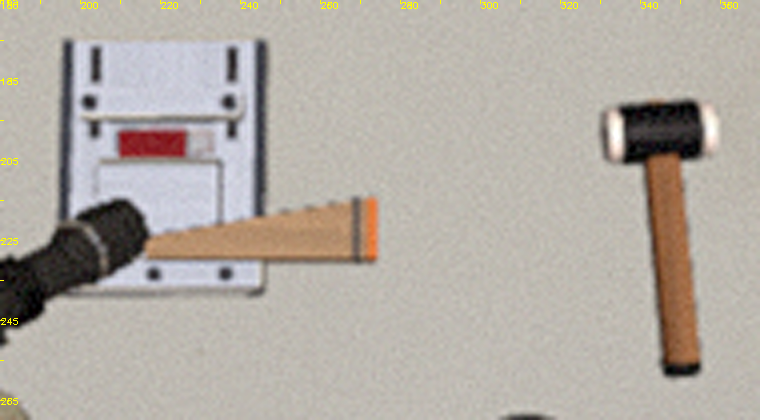

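View pics/sc.png

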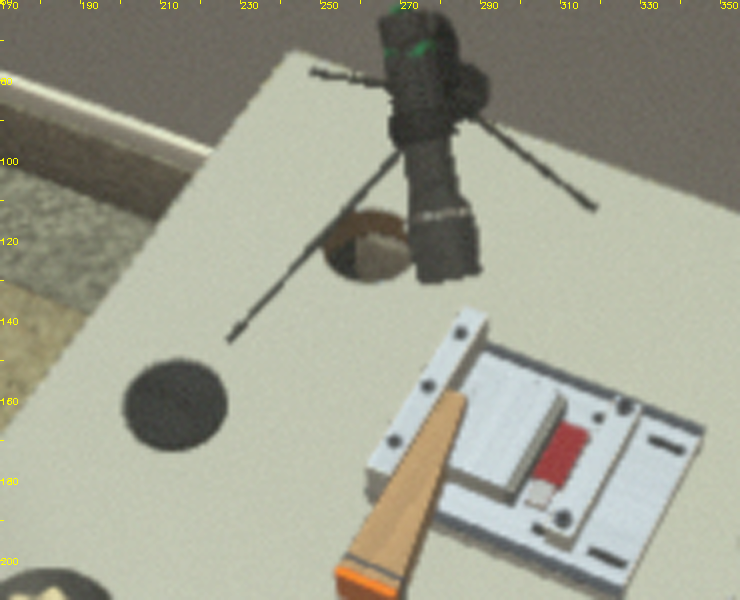

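View pics/sm.png

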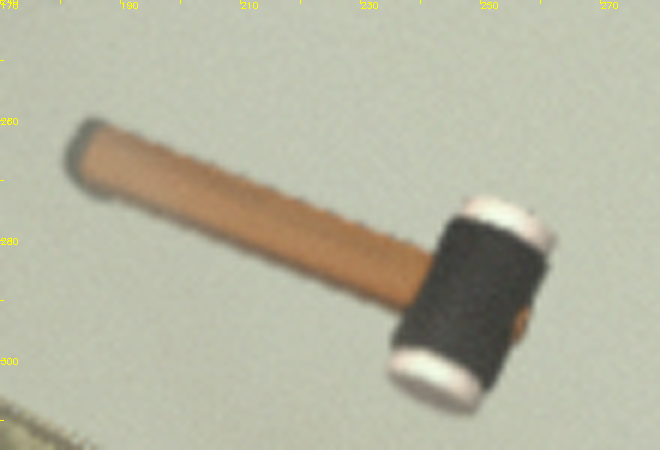

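The top crop shows the butt's outer top edge at about (274.2, 214.5–230.2), the head centre at (345.2,197.8) and the handle end at (350.2,256.2). In the scene crop the torch tip is at about (282,129) and hangs above the desk. The mallet crop shows the face centres at about (255,277) and (243,305).

```bash
cat > h.py <<'E'
from cell import env,cams
import numpy as np,cv2
def ray(n,p):
    i=cams.camera_info(n);K=np.array([[i['fx'],0,i['cx']],[0,i['fy'],i['cy']],[0,0,1.]])
    q=cv2.undistortPoints(np.array([[p]],float),K,np.array(i['dist']))[0,0]
    V=np.array(i['view']);R=V[:3,:3];return -R.T@V[:3,3],R.T@np.array([*q,1])
def at(n,p,z):
    c,d=ray(n,p);return (c+d*(z-c[2])/d[2]).round(1)
def tri(a,b):
    c,d=ray('top',a);e,f=ray('scene',b)
    s=np.linalg.lstsq(np.c_[d,-f],e-c,rcond=None)[0];P=c+d*s[0];Q=e+f*s[1];return ((P+Q)/2).round(1),np.linalg.norm(P-Q).round(1)
E
python3 - <<'E'
from h import *
T=lambda u,v:(180+u/4,165+v/4); S=lambda u,v:(170+u/4,60+v/4); M=lambda u,v:(170+u/6,240+v/6)
print('head top', at('top',T(661,131),18),'faces',at('top',T(603,135),18),at('top',T(718,127),18))
print('handle top', at('top',T(663,158),29),at('top',T(681,365),29))
print('scene: handle far', at('scene',M(90,145),29),'near',at('scene',M(425,270),29),'head centre',at('scene',M(470,308),18))
print('scene faces far/near ends', at('scene',M(513,212),18),at('scene',M(432,392),18))
print('butt top edge', at('top',T(377,198),40),at('top',T(377,261),40))
print('butt scene top edge', at('scene',S(338,570),40),at('scene',S(401,592),40))
print('bed corners z12',[at('top',T(*p),12) for p in((62,40),(266,40),(265,292),(70,292))])
print('scene bed far-right corners',at('scene',S(705,430),12),at('scene',S(626,590),12))
print('torch tip',tri(T(130,232),S(448,272)),tri(T(147,235),S(470,275)), 'body',tri(T(40,275),S(425,140)))
for n,p in(('badge',(312,288)),('cap',(242,293)),('jar',(214,142))): print(n,at('top',p,10))
E
```

```text
head top [ 600.9 -209.    18. ] faces [ 598.7 -174.8   18. ] [ 603.2 -242.6   18. ]
handle top [ 583.1 -207.5   29. ] [ 464.3 -214.    29. ]
scene: handle far [ 470.3 -215.2   29. ] near [ 588.5 -204.5   29. ] head centre [ 604.7 -206.2   18. ]
scene faces far/near ends [ 601.8 -171.3   18. ] [ 607.1 -236.    18. ]
butt top edge [559.  -42.3  40. ] [523.3 -42.2  40. ]
butt scene top edge [531.  -38.6  40. ] [565.9 -36.   40. ]
bed corners z12 [array([657.7, 142.6,  12. ]), array([657.4,  22.6,  12. ]), array([508.4,  22.5,  12. ]), array([509. , 134.6,  12. ])]
scene bed far-right corners [662.2 142.6  12. ] [663.6  30.5  12. ]
torch tip (array([531.2,  82.9, 143.2]), np.float64(7.1)) (array([536.1,  79.6, 143.7]), np.float64(23.5)) body (array([504.7, 115.1, 194.4]), np.float64(4.8))
badge [ 393.4 -127.8   10. ]
cap [383.6  31.6  10. ]
jar [739.  100.8  10. ]
```

```bash
cat >> h.py <<'E'
from scipy.spatial.transform import Rotation as Ro
def go(x,y,z,yaw):
    """yaw = mallet yaw; jaw axis along mallet +-y"""
    s=env.state();R=Ro.from_euler('xyz',s['tcp_rot']).as_matrix();p=s['eef_pos']
    d=R.T@(np.array([x,y,z])-p)/500
    j=np.array([-np.sin(yaw),np.cos(yaw),0]); a=R[:,0];yt=R[:,1]
    an=np.arctan2(np.cross(yt,j)@a,yt@j); an=(an+np.pi/2)%np.pi-np.pi/2
    print('t',s['t'],'pos',p.round(1),'F',s['ft_force'].round(2),'op',round(s['opening'],3),'joints',s['joints'].round(2))
    print('R',R.round(3).tolist());print('shift',d.round(4),'turn',round(an/np.pi,4),'deg',round(np.degrees(an),1))
E
python3 -c "
from h import *
go(568,-210,120,.07)"
```

```text
t 0.1 pos [ 251.3 -572.   228.1] F [ 0.24 -1.01 -0.47] op 0.999 joints [-1.26  0.49  1.56 -0.    1.09 -0.11]
R [[-0.0, 0.402, -0.916], [0.001, -0.916, -0.402], [-1.0, -0.001, -0.0]]
shift [ 0.2167 -0.408  -0.8712] turn 0.1094 deg 19.7
```

>>> {"api": "carry_out", "payload": {"grip": [-1, -1, -1, -1, -1], "linear": [[0, -0.035, -0.074], [0, -0.035, -0.074], [0, -0.035, -0.074], [0, -0.035, -0.074], [0, -0.035, -0.074]], "turn": [0, 0, 0, 0, 0]}}

```text
t: 0.6
eef_pos: [386.3, -416.3, 228.4]
tcp_rot: [-1.3, 1.57, 2.255]
ft_force: [0.9, -0.5, 0.3]
opening: 1.002
```

>>> {"api": "carry_out", "payload": {"grip": [-1, -1, -1, -1, -1], "linear": [[0, -0.035, -0.074], [0, -0.035, -0.074], [0, -0.035, -0.074], [0, -0.035, -0.074], [0, -0.035, -0.074]], "turn": [0, 0, 0, 0, 0]}}

```text
t: 1.1
eef_pos: [520.6, -261.8, 228.4]
tcp_rot: [-0.708, 1.57, 2.848]
ft_force: [0.5, -0.5, -0.3]
opening: 1.0
```

>>> {"api": "carry_out", "payload": {"grip": [-1, -1, -1, -1, -1], "linear": [[0.04, 0, 0], [0.04, 0, 0], [0.04, 0, 0], [0.02, 0, 0], [0, 0, 0]], "turn": [0.0365, 0.0365, 0.0365, 0, 0]}}

```text
t: 1.6
eef_pos: [519.3, -263.0, 157.4]
tcp_rot: [-0.616, 1.568, 2.599]
ft_force: [-0.4, -0.4, -0.7]
opening: 0.999
```

```bash
python3 -c "
from h import *
go(568,-210,60,.07)"
```

```text
t 1.6 pos [ 519.3 -263.   157.4] F [-0.37 -0.44 -0.71] op 0.999 joints [-0.58  0.51  1.74 -0.    0.89  0.92]
R [[-0.002, 0.073, -0.997], [0.001, -0.997, -0.073], [-1.0, -0.001, 0.002]]
shift [ 0.1948 -0.0984 -0.1053] turn 0.001 deg 0.2
```

>>> {"api": "carry_out", "payload": {"grip": [-1, -1, -1, -1, -1], "linear": [[0, -0.05, -0.053], [0, -0.0484, -0.0523], [0.08, 0, 0], [0.08, 0, 0], [0.035, 0, 0]], "turn": [0, 0, 0, 0, 0]}}

```text
t: 2.1
eef_pos: [568.3, -210.0, 59.1]
tcp_rot: [-0.507, 1.569, 2.708]
ft_force: [-0.0, 0.4, 0.8]
opening: 0.997
```

>>> {"api": "carry_out", "payload": {"grip": [-1, -1, -1, -1], "linear": [[0.03, 0, 0], [0.03, 0, 0], [0.02, 0, 0], [0, 0, 0]], "turn": [0, 0, 0, 0]}}

```text
t: 2.5
eef_pos: [568.6, -210.5, 20.4]
tcp_rot: [-0.484, 1.57, 2.728]
ft_force: [0.7, -0.1, -0.2]
opening: 1.0
```

```bash
python3 -c "
from h import *
go(568,-210,17,.07)
a=cams.read_camera('top')[165:270,290:400];b=cams.read_camera('scene')[230:330,150:290]
a=cv2.resize(a,(440,420),interpolation=2);b=cv2.resize(b,(588,420),interpolation=2)
cv2.imwrite('pics/g1.png',cv2.resize(cv2.convertScaleAbs(np.hstack([a,b]),alpha=1.4),(800,327)))"
```

```text
t 2.5 pos [ 568.6 -210.5   20.4] F [ 0.69 -0.09 -0.22] op 1.0 joints [-0.46  0.73  1.77 -0.    0.64  1.04]
R [[-0.001, 0.07, -0.998], [0.0, -0.998, -0.07], [-1.0, -0.0, 0.001]]
shift [ 0.0067 -0.0011  0.0011] turn 0.0 deg 0.0
```

View pics/g1.png

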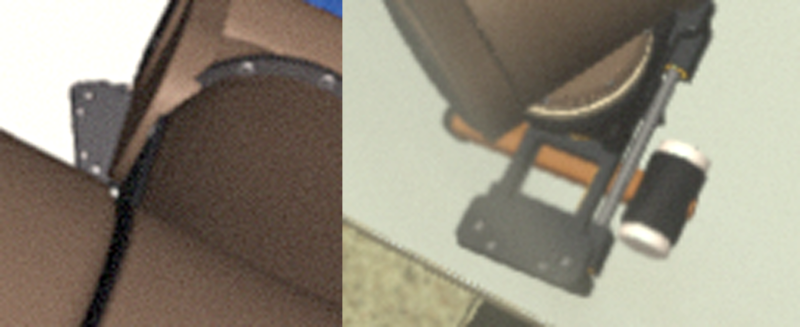

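The scene view shows the fingers straddling the handle just behind the head, with no contact force. Closing now.

>>> {"api": "carry_out", "payload": {"grip": [1, 1, 1, 1, 1], "linear": [[0.006, 0, 0], [0, 0, 0], [0, 0, 0], [0, 0, 0], [0, 0, 0]], "turn": [0, 0, 0, 0, 0]}}

```text
t: 3.1
eef_pos: [568.9, -210.5, 18.3]
tcp_rot: [2.454, 1.57, -0.618]
ft_force: [0.5, 0.2, 0.5]
opening: 0.641
```

>>> {"api": "carry_out", "payload": {"grip": [1, 1, 1, 1, 1], "linear": [[0, 0, 0], [0, 0, 0], [0, 0, 0], [0, 0, 0], [0, 0, 0]], "turn": [0, 0, 0, 0, 0]}}

```text
t: 3.6
eef_pos: [568.7, -210.4, 18.1]
tcp_rot: [-0.674, 1.571, 2.537]
ft_force: [-0.4, 1.4, 0.5]
opening: 0.22
```

>>> {"api": "carry_out", "payload": {"grip": [1, 1, 1, 1, 1], "linear": [[-0.01, 0, 0], [-0.02, 0, 0], [-0.03, 0, 0], [-0.02, 0, 0], [0, 0, 0]], "turn": [0, 0, 0, 0, 0]}}

```text
t: 4.1
eef_pos: [569.6, -210.9, 60.3]
tcp_rot: [2.598, 1.567, -0.474]
ft_force: [0.6, -0.1, -1.6]
opening: 0.21
```

```bash
python3 -c "
from h import *
go(511,-95,60,0)"
```

```text
t 4.1 pos [ 569.6 -210.9   60.3] F [ 0.55 -0.06 -1.62] op 0.21 joints [-0.46  0.67  1.75 -0.    0.71  1.04]
R [[0.003, 0.07, -0.998], [-0.002, -0.998, -0.07], [-1.0, 0.002, -0.003]]
shift [-0.     -0.2394  0.1008] turn 0.0222 deg 4.0
```

>>> {"api": "carry_out", "payload": {"grip": [1, 1, 1, 1, 1], "linear": [[0, -0.048, 0.0202], [0, -0.048, 0.0202], [0, -0.048, 0.0202], [0, -0.048, 0.0202], [0, -0.048, 0.02]], "turn": [0, 0, 0, 0, 0]}}

```text
t: 4.6
eef_pos: [509.6, -93.5, 58.2]
tcp_rot: [2.273, 1.571, -0.799]
ft_force: [0.7, 0.5, -2.4]
opening: 0.208
```

>>> {"api": "carry_out", "payload": {"grip": [1, 1, 1, 1, 1], "linear": [[0, 0, 0], [0.02, 0, 0], [0.02, 0, 0], [0.02, 0, 0], [0.006, 0, 0]], "turn": [0.0222, 0, 0, 0, 0]}}

```text
t: 5.1
eef_pos: [510.0, -94.7, 23.6]
tcp_rot: [-0.211, 1.57, 2.931]
ft_force: [0.5, -0.5, 1.8]
opening: 0.208
```

```bash
python3 -c "
from h import *
go(511,-87,27,0)
b=cams.read_camera('scene')
cv2.imwrite('pics/s2.png',b)
cv2.imwrite('pics/g2.png',cv2.resize(cv2.convertScaleAbs(b[140:260,190:350],alpha=1.4),(800,600),interpolation=2))"
```

```text
t 5.1 pos [510.  -94.7  23.6] F [ 0.51 -0.49  1.78] op 0.208 joints [-0.31  0.65  1.99 -0.    0.5   1.26]
R [[-0.001, 0.0, -1.0], [0.0, -1.0, -0.0], [-1.0, -0.0, 0.001]]
shift [-0.0067 -0.0153 -0.0019] turn 0.0001 deg 0.0
```

View pics/g2.png

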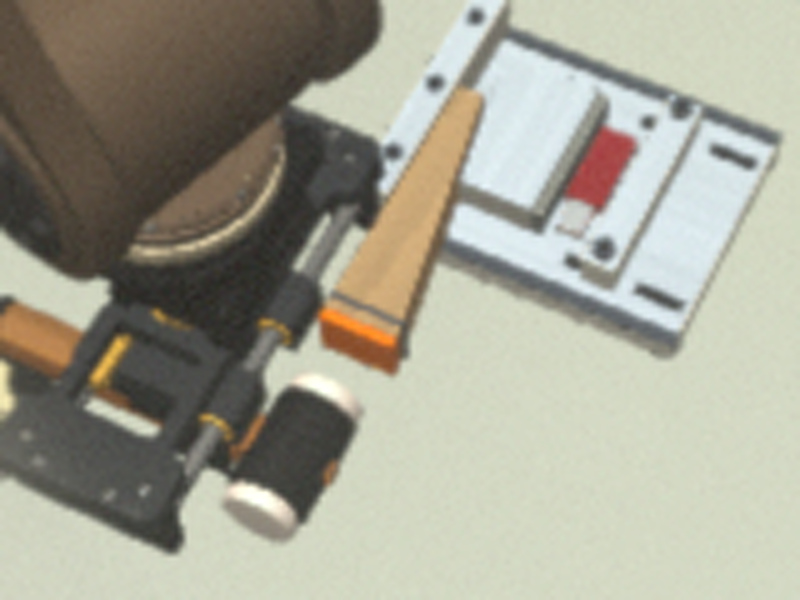

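The scene crop shows the head just short of the butt and roughly in line, with the orange face centre at about (262,208) full-frame. I'll check the offset numerically.

```bash
python3 -c "
from h import *
P=lambda u,v:(190+u/5,140+v/5)
print('far/near faces',at('scene',P(333,394),23.5),at('scene',P(261,520),23.5))
print('head centre',at('scene',P(296,450),23.5),'butt centre',at('scene',P(360,342),26.5),'butt corners',at('scene',P(322,312),40),at('scene',P(400,343),40))"
```

```text
far/near faces [547.6 -62.8  23.5] [ 548.2 -125.8   23.5]
head centre [546.  -92.1  23.5] butt centre [547.1 -37.7  26.5] butt corners [530.7 -38.5  40. ] [566.  -37.4  40. ]
```

>>> {"api": "carry_out", "payload": {"grip": [1, 1, 1, 1, 1], "linear": [[-0.008, -0.012, 0], [0, -0.012, -0.002], [0, -0.008, 0], [0, 0, 0], [0, 0, 0]], "turn": [0, 0, 0, 0, 0]}}

```text
t: 5.65
eef_pos: [511.3, -78.1, 29.3]
tcp_rot: [2.577, 1.57, -0.564]
ft_force: [-0.0, -0.1, -0.7]
opening: 0.207
```

>>> {"api": "carry_out", "payload": {"grip": [1, 1, 1, 1, 1], "linear": [[0, -0.004, 0], [0, -0.004, 0], [0, -0.004, 0], [0, -0.002, 0], [0, 0, 0]], "turn": [0, 0, 0, 0, 0]}}

```text
t: 6.15
eef_pos: [511.1, -71.6, 29.1]
tcp_rot: [1.396, 1.57, -1.745]
ft_force: [-1.5, -4.0, -1.5]
opening: 0.211
```

>>> {"api": "carry_out", "payload": {"grip": [1, 1, 1, 1, 1], "linear": [[0, 0.016, 0], [0, -0.01, 0], [0, -0.006, 0], [0, -0.004, 0], [0, -0.004, 0]], "turn": [0, 0, 0, 0, 0]}}

```text
t: 6.65
eef_pos: [511.1, -67.5, 29.1]
tcp_rot: [1.537, 1.57, -1.605]
ft_force: [-2.3, -8.5, -3.1]
opening: 0.208
```

>>> {"api": "carry_out", "payload": {"grip": [1, 1, 1, 1, 1], "linear": [[0, 0.02, 0], [0, -0.01, 0], [0, -0.008, 0], [0, -0.006, 0], [0, -0.004, 0]], "turn": [0, 0, 0, 0, 0]}}

```text
t: 7.15
eef_pos: [511.1, -63.3, 29.1]
tcp_rot: [1.339, 1.57, -1.803]
ft_force: [-1.0, -8.6, -2.4]
opening: 0.209
```

>>> {"api": "carry_out", "payload": {"grip": [1, 1, 1, 1, 1], "linear": [[0, 0.02, 0], [0, -0.01, 0], [0, -0.008, 0], [0, -0.004, 0], [0, -0.004, 0]], "turn": [0, 0, 0, 0, 0]}}

```text
t: 7.65
eef_pos: [511.1, -60.5, 29.1]
tcp_rot: [1.322, 1.57, -1.82]
ft_force: [-2.9, -9.6, -1.8]
opening: 0.208
```

>>> {"api": "carry_out", "payload": {"grip": [1, 1, 1, 1, 1], "linear": [[0, 0.02, 0], [0, -0.01, 0], [0, -0.008, 0], [0, -0.004, 0], [0, -0.004, 0]], "turn": [0, 0, 0, 0, 0]}}

```text
t: 8.15
eef_pos: [511.1, -57.4, 29.1]
tcp_rot: [1.366, 1.57, -1.775]
ft_force: [-1.4, -7.0, -2.6]
opening: 0.209
```

>>> {"api": "carry_out", "payload": {"grip": [1, 1, 1, 1, 1], "linear": [[0, 0.02, 0], [0, -0.01, 0], [0, -0.008, 0], [0, -0.004, 0], [0, -0.004, 0]], "turn": [0, 0, 0, 0, 0]}}

```text
t: 8.65
eef_pos: [511.1, -54.5, 29.1]
tcp_rot: [1.347, 1.57, -1.794]
ft_force: [-2.6, -8.1, -1.7]
opening: 0.21
```

>>> {"api": "carry_out", "payload": {"grip": [1, 1, 1, 1, 1], "linear": [[0, 0.02, 0], [0, -0.01, 0], [0, -0.008, 0], [0, -0.004, 0], [0, -0.004, 0]], "turn": [0, 0, 0, 0, 0]}}

```text
t: 9.15
eef_pos: [511.1, -51.4, 29.1]
tcp_rot: [1.18, 1.57, -1.962]
ft_force: [-2.4, -8.1, -1.6]
opening: 0.207
```

>>> {"api": "carry_out", "payload": {"grip": [1, 1, 1, 1, 1], "linear": [[0, 0.02, 0], [0, -0.01, 0], [0, -0.008, 0], [0, -0.004, 0], [0, -0.004, 0]], "turn": [0, 0, 0, 0, 0]}}

```text
t: 9.65
eef_pos: [511.1, -48.4, 29.1]
tcp_rot: [1.269, 1.57, -1.872]
ft_force: [-1.9, -8.8, -2.1]
opening: 0.21
```

>>> {"api": "carry_out", "payload": {"grip": [1, 1, 1, 1, 1], "linear": [[0, 0.02, 0], [0, -0.01, 0], [0, -0.008, 0], [0, -0.004, 0], [0, -0.004, 0]], "turn": [0, 0, 0, 0, 0]}}

```text
t: 10.15
eef_pos: [511.1, -45.4, 29.1]
tcp_rot: [1.22, 1.57, -1.921]
ft_force: [-1.5, -8.4, -2.5]
opening: 0.21
```

>>> {"api": "carry_out", "payload": {"grip": [1, 1, 1, 1, 1], "linear": [[0, 0.02, 0], [0, -0.01, 0], [0, -0.008, 0], [0, -0.004, 0], [0, -0.004, 0]], "turn": [0, 0, 0, 0, 0]}}

```text
t: 10.65
eef_pos: [511.1, -42.4, 29.1]
tcp_rot: [1.18, 1.57, -1.961]
ft_force: [-2.1, -9.4, -1.7]
opening: 0.205
```

>>> {"api": "carry_out", "payload": {"grip": [1, 1, 1, 1, 1], "linear": [[0, 0.02, 0], [0, -0.01, 0], [0, -0.008, 0], [0, -0.004, 0], [0, -0.003, 0]], "turn": [0, 0, 0, 0, 0]}}

```text
t: 11.15
eef_pos: [511.1, -39.9, 29.1]
tcp_rot: [1.263, 1.57, -1.879]
ft_force: [-1.4, -8.0, -2.4]
opening: 0.212
```

>>> {"api": "carry_out", "payload": {"grip": [1, 1, 1, 1, 1], "linear": [[0, 0.02, 0], [0, -0.01, 0], [0, -0.008, 0], [0, -0.004, 0], [0, -0.003, 0]], "turn": [0, 0, 0, 0, 0]}}

```text
t: 11.65
eef_pos: [511.1, -37.4, 29.1]
tcp_rot: [1.258, 1.57, -1.883]
ft_force: [-1.4, -8.4, -2.0]
opening: 0.204
```

>>> {"api": "carry_out", "payload": {"grip": [1, 1, 1, 1, 1], "linear": [[0, 0.02, 0], [0, -0.01, 0], [0, -0.008, 0], [0, -0.004, 0], [0, -0.003, 0]], "turn": [0, 0, 0, 0, 0]}}

```text
t: 12.15
eef_pos: [511.1, -35.1, 29.1]
tcp_rot: [1.356, 1.57, -1.785]
ft_force: [-3.2, -15.1, -2.2]
opening: 0.209
```

>>> {"api": "carry_out", "payload": {"grip": [1, 1, 1, 1, 1], "linear": [[0, 0.02, 0], [0, -0.01, 0], [0, -0.006, 0], [0, -0.004, 0], [0, -0.0003, 0]], "turn": [0, 0, 0, 0, 0]}}

```text
t: 12.65
eef_pos: [511.0, -34.8, 29.1]
tcp_rot: [1.198, 1.57, -1.943]
ft_force: [-1.8, -8.7, -1.8]
opening: 0.208
```

```bash
python3 -c "
from h import *
go(511.1,-50,29.1,0)
b=cams.read_camera('scene')
cv2.imwrite('pics/s3.png',b)
cv2.imwrite('pics/g3.png',cv2.resize(cv2.convertScaleAbs(b[130:250,200:360],alpha=1.4),(800,600),interpolation=2))"
```

```text
t 12.65 pos [511.  -34.8  29.1] F [-1.85 -8.68 -1.83] op 0.208 joints [-0.2   0.64  2.01 -0.    0.5   1.37]
R [[-0.0, 0.0, -1.0], [-0.001, -1.0, -0.0], [-1.0, 0.001, 0.0]]
shift [ 0.      0.0305 -0.0001] turn 0.0001 deg 0.0
```

View pics/g3.png

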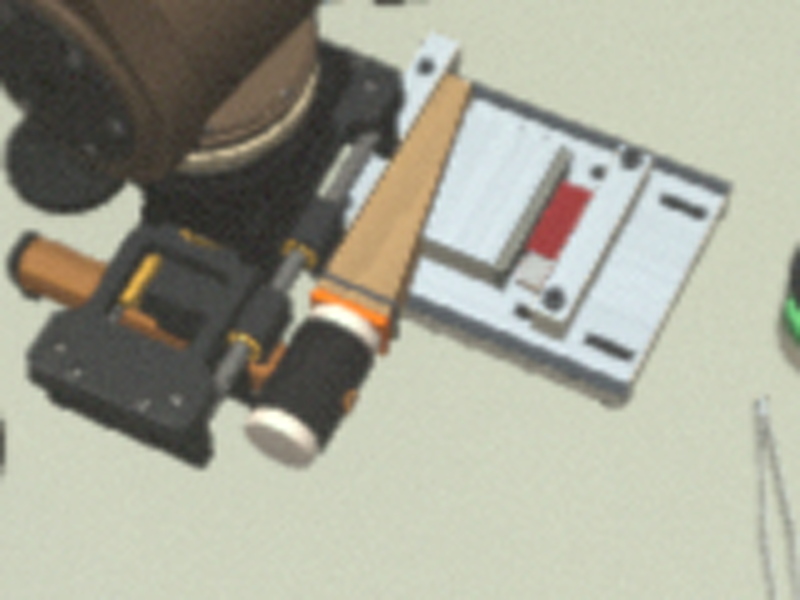

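The scene crop shows the mallet's white face on the orange butt, and the stick closed up between jaw and fence with no visible gap. I'll tap with small increments now.

>>> {"api": "carry_out", "payload": {"grip": [1, 1, 1, 1, 1], "linear": [[0, 0.02, 0], [0, -0.01, 0], [0, -0.006, 0], [0, -0.004, 0], [0, -0.001, 0]], "turn": [0, 0, 0, 0, 0]}}

```text
t: 13.2
eef_pos: [511.0, -34.5, 29.1]
tcp_rot: [1.32, 1.57, -1.821]
ft_force: [-2.3, -14.3, -1.4]
opening: 0.209
```

>>> {"api": "carry_out", "payload": {"grip": [1, 1, 1, 1, 1], "linear": [[0, 0.02, 0], [0, -0.01, 0], [0, -0.006, 0], [0, -0.004, 0], [0, -0.0006, 0]], "turn": [0, 0, 0, 0, 0]}}

```text
t: 13.7
eef_pos: [511.0, -34.3, 29.1]
tcp_rot: [1.28, 1.57, -1.861]
ft_force: [-4.0, -13.1, -1.7]
opening: 0.208
```

>>> {"api": "carry_out", "payload": {"grip": [1, 1, 1, 1, 1], "linear": [[0, 0.02, 0], [0, -0.012, 0], [0, -0.008, 0], [0, -0.001, 0], [0, 0, 0]], "turn": [0, 0, 0, 0, 0]}}

```text
t: 14.2
eef_pos: [511.1, -33.7, 29.1]
tcp_rot: [1.488, 1.57, -1.654]
ft_force: [-1.5, -11.5, -2.4]
opening: 0.21
```

>>> {"api": "carry_out", "payload": {"grip": [1, 1, 1, 1, 1], "linear": [[0, 0.02, 0], [0, -0.012, 0], [0, -0.006, 0], [0, -0.002, 0], [0, -0.001, 0]], "turn": [0, 0, 0, 0, 0]}}

```text
t: 14.7
eef_pos: [511.0, -33.7, 29.1]
tcp_rot: [1.375, 1.569, -1.766]
ft_force: [-3.8, -20.7, -1.6]
opening: 0.21
```

20.7 N and the position no longer moves, so it is tight. Now one last, slightly lighter confirming tap.

>>> {"api": "carry_out", "payload": {"grip": [1, 1, 1, 1, 1], "linear": [[0, 0.02, 0], [0, -0.01, 0], [0, -0.006, 0], [0, -0.002, 0], [0, -0.001, 0]], "turn": [0, 0, 0, 0, 0]}}

```text
t: 15.2
eef_pos: [511.0, -34.0, 29.1]
tcp_rot: [1.35, 1.57, -1.791]
ft_force: [-3.9, -19.3, -2.0]
opening: 0.207
```

>>> {"api": "carry_out", "payload": {"grip": [1, 1, 1, 1, 1], "linear": [[0, 0.02, 0], [0, 0.03, 0], [-0.03, 0.02, 0], [-0.03, 0, 0], [0, 0, 0]], "turn": [0, 0, 0, 0, 0]}}

```text
t: 15.7
eef_pos: [511.9, -69.1, 60.4]
tcp_rot: [2.902, 1.568, -0.24]
ft_force: [0.3, -0.2, -1.8]
opening: 0.211
```

>>> {"api": "carry_out", "payload": {"grip": [1, 1, 1, 1, 1], "linear": [[0, 0.056, -0.023], [0, 0.056, -0.023], [0, 0.056, -0.023], [0, 0.056, -0.023], [0, 0.056, -0.023]], "turn": [0, 0, 0, 0, 0]}}

```text
t: 16.2
eef_pos: [568.8, -209.5, 58.3]
tcp_rot: [-0.529, 1.57, 2.612]
ft_force: [-0.0, -0.6, -1.8]
opening: 0.207
```

```bash
python3 -c "
from h import *
go(569,-210,19,0)
b=cams.read_camera('scene')
cv2.imwrite('pics/g4.png',cv2.resize(cv2.convertScaleAbs(b[130:330,150:380],alpha=1.4),(690,600),interpolation=2))"
```

```text
t 16.2 pos [ 568.8 -209.5   58.3] F [-0.01 -0.61 -1.79] op 0.207 joints [-0.46  0.67  1.75  0.    0.71  1.11]
R [[-0.001, 0.0, -1.0], [0.0, -1.0, -0.0], [-1.0, -0.0, 0.001]]
shift [ 0.0785  0.0011 -0.0004] turn 0.0001 deg 0.0
```

View pics/g4.png

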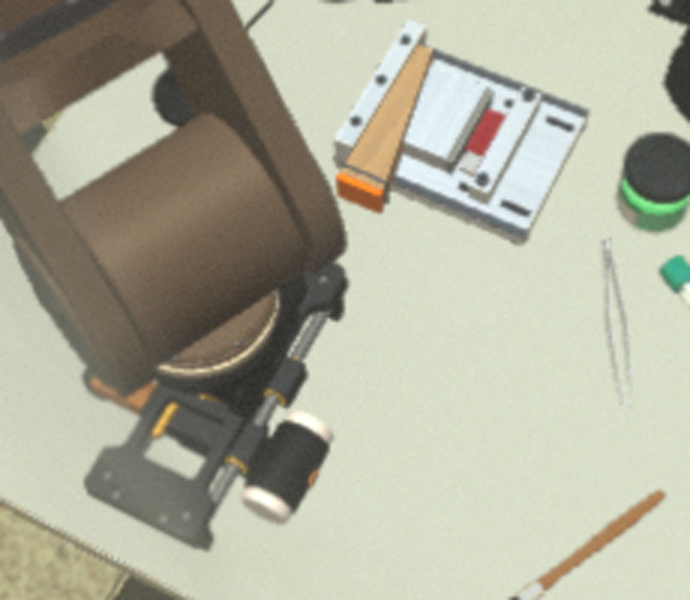

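The wedge stayed driven in and the stick is snug between jaw and fence. The mallet hangs level over its old spot. Lowering it.

>>> {"api": "carry_out", "payload": {"grip": [1, 1, 1, 1, 1], "linear": [[0.04, 0, 0], [0.024, 0, 0], [0.01, 0, 0], [0.004, 0, 0], [0, 0, 0]], "turn": [0, 0, 0, 0, 0]}}

```text
t: 16.75
eef_pos: [568.7, -208.1, 20.1]
tcp_rot: [-0.131, 1.571, 3.011]
ft_force: [0.4, -0.0, -1.5]
opening: 0.208
```

>>> {"api": "carry_out", "payload": {"grip": [1, 1, 1, 1, 1], "linear": [[0.001, 0, 0], [0.001, 0, 0], [0.001, 0, 0], [0, 0, 0], [0, 0, 0]], "turn": [0, 0, 0, 0, 0]}}

```text
t: 17.25
eef_pos: [568.7, -208.4, 18.8]
tcp_rot: [2.483, 1.571, -0.659]
ft_force: [-0.1, 0.3, -1.2]
opening: 0.21
```

>>> {"api": "carry_out", "payload": {"grip": [1, 1, 1, 1, 1], "linear": [[0.001, 0, 0], [0.0006, 0, 0], [0, 0, 0], [0, 0, 0], [0, 0, 0]], "turn": [0, 0, 0, 0, 0]}}

```text
t: 17.75
eef_pos: [568.7, -208.4, 18.6]
tcp_rot: [2.511, 1.57, -0.631]
ft_force: [-4.5, 1.0, 6.6]
opening: 0.205
```

>>> {"api": "carry_out", "payload": {"grip": [-1, -1, -1, -1, -1], "linear": [[0, 0, 0], [0, 0, 0], [0, 0, 0], [0, 0, 0], [0, 0, 0]], "turn": [0, 0, 0, 0, 0]}}

```text
t: 18.25
eef_pos: [568.7, -208.4, 17.7]
tcp_rot: [0.138, 1.571, -3.003]
ft_force: [-0.4, 0.4, -0.5]
opening: 0.573
```

>>> {"api": "carry_out", "payload": {"grip": [-1, -1, -1, -1, -1], "linear": [[0, 0, 0], [0, 0, 0], [-0.02, 0, 0], [-0.05, 0, 0], [-0.08, 0, 0]], "turn": [0, 0, 0, 0, 0]}}

```text
t: 18.75
eef_pos: [567.8, -208.0, 92.6]
tcp_rot: [-0.438, 1.567, 2.704]
ft_force: [0.0, 0.1, 1.3]
opening: 0.974
```

>>> {"api": "carry_out", "payload": {"grip": [-1, -1, -1, -1, -1], "linear": [[-0.08, 0, 0], [-0.08, 0.06, 0.05], [0, 0.06, 0.08], [0, 0.06, 0.08], [0, 0, 0]], "turn": [0, 0, 0, 0, 0]}}

```text
t: 19.25
eef_pos: [462.8, -297.7, 169.8]
tcp_rot: [1.421, 1.57, -1.724]
ft_force: [1.1, 0.1, 0.4]
opening: 1.0
```

```bash
python3 -c "
from h import *
go(569,-210,19,0)
b=cams.read_camera('scene');a=cams.read_camera('top')
f=lambda i:cv2.resize(cv2.convertScaleAbs(i,alpha=1.3),(400,400),interpolation=2)
cv2.imwrite('pics/g5.png',np.hstack([f(b[120:340,170:390]),f(a[130:330,190:390])]))"
```

```text
t 19.25 pos [ 462.8 -297.7  169.8] F [1.07 0.11 0.38] op 1.0 joints [-0.69  0.46  1.81 -0.    0.88  0.88]
R [[-0.0, -0.004, -1.0], [-0.001, -1.0, 0.004], [-1.0, 0.001, 0.0]]
shift [ 0.3014 -0.1765 -0.2117] turn -0.0013 deg -0.2
```

View pics/g5.png

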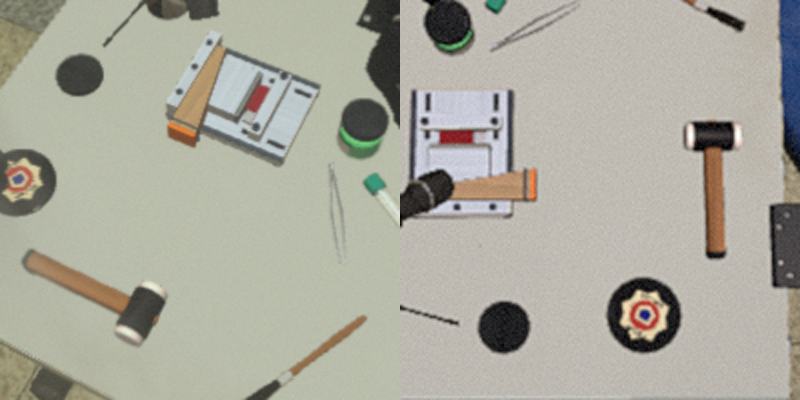

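The mallet lies flat clear of the clamp, the stick is gripped between jaw and fence, and the bystanders look undisturbed. Handing in.

```bash
python3 -c "
from cell import env
print(env.job_done())"
```

```text
the job is handed in; nothing more can be done
None
```

The wedge is driven in and the stick is held tight. The job is handed in at about 19 s of robot time.

- **Taps:** I drove the wedge in with light, separate taps, drawing the mallet back about 8–10 mm each time. It slid at about 8–9 N for roughly 35 mm, then the resistance climbed.
- **Tight:** The second-to-last tap read 20.7 N and pushed the mallet no further than the tap before. The last tap read 19.3 N and stopped 0.3 mm short of that depth, so the wedge did not move.
- **Last checks:** The final pictures show the stick snug between jaw and fence, the mallet flat near its old spot and clear of the clamp, and the other things where they were.
- **Not certain:** 20.7 N is above the 13–18 N given as properly tight, though below the 25 N that crushes. I only got a force reading at the end of each call, so I did not see the peaks in between. The jaw force on the stick was not measured directly. The two cameras also disagreed by about 3–7 mm, and I placed the mallet using averages and a second look before the taps.

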